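# Lock the blade arbor's shaft

### The job

Lock the shaft of the blade-changing stand: push one of the disc's yellow pegs round until one of the two slots in its rim faces the steel lock bar, then push the red pad of the bar until the bar is fully home in the slot, the pad up against the blue guide. Only push, gently, with the fingertips or the outside of the fingers; do not lift the bar, and leave the other things on the table where they are. Finish clear of everything.

Things in the scene. Friction and masses are not known exactly. Their poses are not given: they have to be found in the camera images.
- lock_stand: Fixed stand: dark steel base plate 252x100x12 mm. Origin on the table right under the disc's shaft; x axis along the lock bar, from the red pad towards the shaft, pointing to the robot's left within 0.45 rad; z up. The plate spans x = -180 to +72 mm, its top at z = 12 mm. All heights in this list are above the table.
- guide_end (a point): Middle of the guide's outer end, at the plate's top, x = -120 mm in the stand's frame. The blue guide (two rails 36 mm wide over all, with a strap across, top at z = 32.5 mm, screw heads 35.5 mm) holds the bar from here to x = -70 mm. The bar is fully home when the red pad touches this end.
- lock_disc (a joint): Turn of the aluminium disc about its upright shaft, rad, positive anticlockwise from above. At 0 and at 3.14 a slot faces the bar squarely; starts at 0.5 to 2.64. No stops; friction 0.12 N m (about 3 N at a peg), stays where left. Disc 120 mm across, z = 14 to 26 mm. Two opposite slots 18 mm wide, open at the rim, reach in to 37 mm from the axis; mouths flare to 32 mm.
- disc_centre (a point): Middle of the disc's top (shaft axis, z = 26 mm); its x axis points out along one of the slots and turns with the disc. On the disc's middle stand a 44 mm round flange (top at z = 32 mm), a 26 mm hex nut (top 42 mm) and a 14 mm stud (top 54 mm).
- peg_a (a point): Centre of the top of one of the two yellow pegs fixed to the disc: upright, round, 16 mm thick, 30 mm high, top at z = 56 mm. It stands 45 mm from the axis, at +90 degrees from the slot that disc_centre's x axis points along (on the disc's +y).
- peg_b (a point): The same for the other yellow peg, opposite peg_a (on the disc's -y).
- lock_bar: Loose steel bar, 0.18 to 0.35 kg, 14x14 mm, lying on the plate in the guide with 1 mm play each side, red push pad on its outer end. Origin: underside, at the pad's front face; x points along the bar to its nose, 80 mm ahead; z up. Starts with the pad 30 to 46 mm from the guide. Slides at 1 to 3 N and stays where left. Home: origin at x = -120 mm in the stand's frame.
- pad_face (a point): Middle of the pad's outer face, the one to push, 14 mm behind the bar's origin. The red pad is 36 mm wide and 40 mm high (z = 12 to 52 mm).
- bar_nose (a point): Middle of the bar's nose end, z = 19 mm. The nose tapers from 14 to 6 mm over its last 10 mm. Home: 40 mm from the shaft axis.
- saw_blade: loose circular saw blade, 184 mm across, lying flat with a short bolt standing up in its middle, left of the stand; bystander; origin under its middle
- chuck_key: loose drill chuck key, 40x75x18 mm; bystander; origin under its middle
- pliers_old: loose rusty pliers, 54x128x13 mm; bystander; origin under its middle
- tin_snips: loose red-handled tin snips, 68x206x13 mm; bystander; origin under its middle
- round_tin: loose flat round dark tin, 72 mm across, 24 mm high; bystander; origin under its middle

How it is judged (in metres and radians):
On the way:
1. a slot of the disc faces the bar, while the bar is still outside the disc (angle between the x axis of disc_centre and the x axis of lock_stand, either way round below 0.2 rad and x of lock_bar in the frame of lock_stand below -0.138 m), for 0.1 s.
At the end, for the whole second after the job is handed in: The lock bar lies in its guide with its shoulder within 3.5 mm of the guide's end (nose about 20 mm deep in a slot), a slot of the disc faces it within 0.09 rad, and the bar is at rest (x of lock_bar in the frame of lock_stand above -0.1235 m and y of lock_bar in the frame of lock_stand between -0.004 and 0.004 m and z of lock_bar in the frame of lock_stand between 0.009 and 0.016 m and angle between the x axis of disc_centre and the x axis of lock_stand, either way round below 0.09 rad and linear speed of lock_bar below 0.02 m/s); the robot touches nothing.
It fails at once if the bar is lifted more than 8 mm off the base plate (z of lock_bar in the frame of lock_stand above 0.02 m).
It fails at once if the bar or the disc is pushed or squeezed with more than 40 N (contact force between the fingers and lock_bar above 40 N or contact force between the fingers and lock_disc above 40 N).
It fails at once if another thing on the table is moved more than 20 mm (distance of any of saw_blade, chuck_key, pliers_old, tin_snips, round_tin from where it was at the start of the episode above 0.02 m).
It also fails if it takes over 51 s, if anything falls off the work surface, if the arm or the gripper's body presses on something with over 40 N, if the wrist force passes 120 N, or if a joint passes its speed limit or range.

### The arm

A 6-joint arm with a two-finger parallel gripper is mounted at the origin on a cart in front of the work surface, level with it; the furniture and walls round the work are solid. World frame = base frame: x ahead of the robot, y to its left, z up, the work surface at z = 0. Lengths are in mm, angles in rad, forces in N, time in s.
With the tool pointing down it reaches from about 275 to 875 mm from the base axis. Payload 12.5 kg.
Tool frame: the origin (TCP) lies midway between the tips of the shut fingers; the grasp point (between the pads) lies 19 mm behind it; z points along the fingers, y is the line along which they close (so a half turn about z gives the same grasp; the last joint's range is limited). The gripper opens to 85 mm and grips with 20 to 120 N. Pads are 22 mm wide; open, the fingers measure 114 mm over their backs; the gripper's body (76 mm by 85 mm) begins 54 mm behind the grasp point. The pads swing forward as they close: fully open they stand 13 mm farther back than shut.
Start: joints at [-1.383, 0.351, 1.652, -0, 1.139, -0.085], TCP at [148.206, -529.641, 194.49] pointing down, gripper open.
Joint ranges: [-2.75, 2.75], [-0.79, 2.1], [0.01, 2.65], [-1.57, 4.71], [0.07, 3.14], [-2.87, 2.87]. Speed limits (rad/s): [2.22, 2.22, 2.79, 3.14, 3.14, 3.14].

### API

Orientations are given as a unit quaternion [w, x, y, z].
In Python, from cell import robot, vision, finder gives the robot as it stands.
- The arm moves only by the shell command python3 -m inch 'ROWS' [OPENING] [FORCE]. ROWS is a JSON object of lists of equal length, an entry for each row: "slide": the shift along the tool's x, y, z in mm, a list of three; "twist": the turn about the tool's z in degrees. In form: {"slide": [[x, y, z], ...], "twist": [twist, ...]}. A call has 1 to 8 rows; each row shifts and turns the commanded pose from where the row before left it, along the tool's axes as they then stand; what a row does not reach is not made up. A row lasts 1/10 s, in which the tool goes at most 50 mm and 8.59 degrees, less where a joint would pass 70% of its speed; a pose out of reach is approached as far as the arm can. A call is refused whole if a number of a shift passes 50 or a number of a turn 8.59, either way. A call with a gripper value outside its range is refused whole. OPENING is the closure in counts, from 0 (fully open) to 255 (shut), set as the call begins (- or left out, the last holds). The fingers move at their own pace and stop on an object; FORCE is the grip in N (left out, the last holds). Time passes only in rows, so rows that do not move let the fingers close. It gives the time, the measured TCP pose, the force, the opening and the grip force at its end, in the units of the state.
- robot.get_state(): the state, without advancing time (a new reading comes with each control period).
- vision.camera(name): name is "scene" or "top" or "wrist"; returns (picture, depth): 420x560x3 uint8, red, green, blue; 420x560 float32, mm along the optical axis (not along the pixel's ray), 0 where there is no reading.
- vision.camera_model(name): a dict with "fx", "fy", "cx", "cy" (pixels), "distortion" ([k1, k2, p1, p2, k3] as OpenCV has them; the pictures are not rectified), "position" and "rotation" of the camera in the world. Camera axes: x right, y down, z forward; pixel columns grow to the right and rows downward; lengths in mm; the calibration is good to about 2 mm. A picture is of the moment at which its call begins: read the wrist's pose just before it. camera_model takes no time and is no camera call; for the wrist camera it gives the pose at the moment of the call.
- robot.finish_job(): hands the job in; it is judged then, once.
Trained networks look in the newest picture that a camera, given by its name, has taken for a name from the list of things; names that differ only in an ending like _2 or _b are one class to them, and where a whole thing is asked for, a point or a joint stands for the part that bears it (a point fixed in the world has none). Each returns a list of dicts, best first, with "confidence" (0 to 1); they miss things now and then, are a little off and sometimes report something else, mostly with a low value. They report only what shows in the picture. A call takes as long as a camera call.
- finder.recognise(camera, label): "rect" ([centre column, centre row, width, height] in pixels, round what is visible of it).
- finder.outline_of(camera, label): "mask" (420x560 bool, what is visible of it) and "rect" ([centre column, centre row, width, height] in pixels, round what is visible of it).
The state is a dict: "time_s": time; "qpos": joint angles; "joint_velocities": joint speeds; "tau": joint torques, N m; "ee_pos": TCP position; "ee_rot": TCP orientation; "ft_force": force on the tool from outside, world axes, zero at the start; "moment": the same for the moment, N m; "opening": finger opening in mm; "finger_force": force on a finger pad.
Only numpy, scipy, OpenCV 4.12 (cv2) and the standard library are available. Lean on these libraries where they do the work, as an engineer would, in place of code of your own. Each camera call takes 0.05 s, during which the arm holds its last target. There are 200 camera calls.

## Working session

There is one attempt and no reset: what is moved stays moved. The work goes in short steps, Python scripts to look and compute and a shell command to move; the robot and the scene stay as the last step left them, time stands still between calls to the robot, and variables do not carry over. Pictures are saved under pics/ and viewed, at most 10 in all, crops included, and the job is handed in when it is done.

```bash
mkdir -p pics
cat > h.py <<'E'
import numpy as np,cv2
from cell import robot,vision,finder
def shot(n,f=None):
    m=vision.camera_model(n); p,d=vision.camera(n)
    if f: cv2.imwrite('pics/'+f,p[:,:,::-1])
    return p,d,m
def ray(m,uv):
    K=np.array([[m['fx'],0,m['cx']],[0,m['fy'],m['cy']],[0,0,1]],float)
    n=cv2.undistortPoints(np.array(uv,float).reshape(-1,1,2),K,np.array(m['distortion'],float)).reshape(-1,2)
    return np.c_[n,np.ones(len(n))]
def R(m):
    r=np.array(m['rotation'],float)
    if r.shape==(3,3): return r
    from scipy.spatial.transform import Rotation as S
    return S.from_quat(np.r_[r[1:],r[0]]).as_matrix()
def at_z(m,uv,z):
    d=ray(m,uv)@R(m).T; p=np.array(m['position'],float)
    return p+d*((z-p[2])/d[:,2])[:,None]
def cloud(m,d):
    v,u=np.mgrid[:420,:560]; r=ray(m,np.c_[u.ravel(),v.ravel()])
    return ((r*d.reshape(-1,1))@R(m).T+np.array(m['position'])).reshape(420,560,3)
E
python3 - <<'E'
from h import *
p,d,m=shot('top','top0.png'); print(m)
C=cloud(m,d)
for l in ['lock_stand','lock_disc','peg_a','lock_bar','pad_face','guide_end','saw_blade','chuck_key','pliers_old','tin_snips','round_tin']:
    try:
        for o in finder.outline_of('top',l)[:3]:
            k=o['mask']&(d>0); c=C[k]
            print(l,round(o['confidence'],2),np.round(o['rect']),np.round(np.median(c,0)),np.round(np.percentile(c,95,axis=0)))
    except Exception as e: print(l,e)
p,d,m=shot('scene','scene0.png')
print(robot.get_state())
E
```

```text
{'fx': 482.04136800720744, 'fy': 482.04136800720744, 'cx': 283.1642824646131, 'cy': 209.61025652837154, 'distortion': array([-0.10443353,  0.        ,  0.        ,  0.        ,  0.        ]), 'position': array([400.3643975 , 264.70444901, 918.7192195 ]), 'rotation': array([-0.03955376,  0.71159943, -0.70065154,  0.03389944])}
lock_stand 0.97 [355. 202. 136. 100.] [517. 148.  22.] [581. 242.  35.]
lock_stand 0.34 [352. 283. 108.  34.] [362. 144.  11.] [390. 226.  14.]
lock_disc 0.91 [331. 190.  62.  63.] [533. 186.  26.] [579. 234.  53.]
peg_a 0.96 [333. 189.  63.  58.] [533. 186.  26.] [580. 233.  53.]
lock_bar 0.7 [394. 216.  58.  30.] [481.  44.  27.] [500. 108.  53.]
pad_face 0.57 [394. 219.  48.  32.] [481.  43.  28.] [501. 109.  53.]
pad_face 0.53 [330. 189.  64.  60.] [533. 186.  26.] [580. 234.  53.]
guide_end 0.56 [356. 201. 139.  98.] [516. 147.  21.] [580. 240.  35.]
guide_end 0.53 [329. 190.  63.  61.] [532. 186.  26.] [580. 234.  53.]
saw_blade 0.55 [179. 226.  93.  93.] [465. 472.   8.] [535. 543.  11.]
chuck_key 0.75 [264. 265.  27.  35.] [382. 302.  10.] [422. 323.  18
[... 285 characters left out ...]
.]
{'time_s': 0.65, 'qpos': array([-1.38259414e+00,  3.50693358e-01,  1.65180443e+00,  1.35547030e-05,
        1.13908663e+00, -8.46193057e-02]), 'joint_velocities': array([-0.00151871, -0.00130944, -0.00158148, -0.00154196,  0.00011892,
        0.00036687]), 'tau': array([-1.14609549e-03, -5.05915976e+01, -2.91595656e+01, -2.01704797e-04,
        6.96056759e-04, -2.21081632e-05]), 'ee_pos': array([ 148.21305337, -529.64113907,  194.4915113 ]), 'ee_rot': array([3.79494090e-06, 9.90710858e-01, 1.35985278e-01, 6.36053900e-06]), 'ft_force': array([-0.90788695,  0.37881009,  0.36239561]), 'moment': array([-0.03964405,  0.0083275 , -0.02717378]), 'finger_force': 0.0, 'opening': 85.30382794552456}
```

View pics/top0.png

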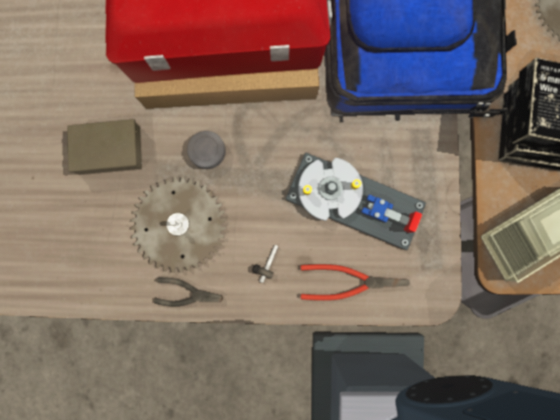

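View pics/scene0.png

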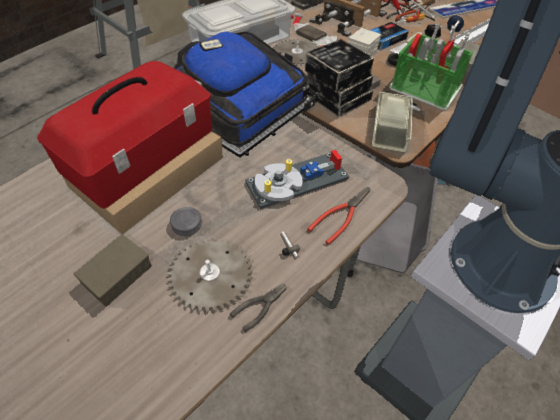

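The top view shows the disc at about (331,188), yellow pegs at (307,189) and (357,184), the slots near (330,160) and (333,216), the blue guide at (378,208) and the red pad at (414,221). The scene view agrees with this.

Run:
```python
from h import *
p,d,m=shot('top'); C=cloud(m,d)
hsv=cv2.cvtColor(p,cv2.COLOR_RGB2HSV)
roi=np.zeros((420,560),bool); roi[150:255,280:432]=1
H,S,V=[hsv[...,i].astype(int) for i in range(3)]
y=roi&(H>20)&(H<35)&(S>120)&(V>120); r=roi&((H<8)|(H>172))&(S>150)&(V>100); b=roi&(H>105)&(H<125)&(S>120)
def comps(k):
    n,l,st,ce=cv2.connectedComponentsWithStats(k.astype(np.uint8)); return [(st[i,4],ce[i],l==i) for i in range(1,n) if st[i,4]>8]
for nm,k,z in (('y',y,56),('r',r,52),('b',b,32)):
    for a,c,l in comps(k):
        t=l&(d>0)&(C[...,2]>z-8); q=np.argwhere(t)[:,::-1].mean(0)
        print(nm,a,c,'top px',q,t.sum(),'at_z',at_z(m,[q],z)[0].round(1),'cloud',C[t].mean(0).round(1))
t=r&(C[...,2]>44); P=at_z(m,np.argwhere(t)[:,::-1],52)[:,:2]; print(cv2.minAreaRect(P.astype(np.float32)))
k=finder.outline_of('top','lock_stand')[0]['mask']
P=at_z(m,np.argwhere(k)[:,::-1],12)[:,:2]; print(cv2.minAreaRect(P.astype(np.float32)))
o=finder.outline_of('top','lock_disc')[0]['mask']; s=o&(abs(C[...,2]-26)<4)
print('disc',cv2.minEnclosingCircle(C[s][:,:2].astype(np.float32)))
cv2.imwrite('pics/crop.png',cv2.resize(p[150:255,280:432,::-1],None,fx=5,fy=5,interpolation=cv2.INTER_CUBIC))
```

```text
y 49 [355.18367347 184.48979592] top px [355.62162162 183.89189189] 37 at_z [539.1 141.8  56. ] cloud [539.2 141.7  55.6]
y 46 [306.41304348 189.93478261] top px [306.97222222 189.5       ] 36 at_z [527.5 229.9  56. ] cloud [527.5 229.9  55.7]
r 203 [413.34482759 221.63054187] top px [414.46794872 221.33974359] 156 at_z [472.9  33.9  52. ] cloud [473.   33.7  51.5]
b 340 [377.04411765 207.90882353] top px [377.2208589  207.87116564] 326 at_z [498.7  98.1  32. ] cloud [498.9  97.8  30.3]
((472.99176025390625, 33.6513671875), (14.716242790222168, 36.51716995239258), 68.82762908935547)
((516.8358764648438, 133.42864990234375), (249.78492736816406, 119.14403533935547), 68.72652435302734)
disc ((535.187744140625, 184.50759887695312), 60.18372344970703)
```

View pics/crop.png

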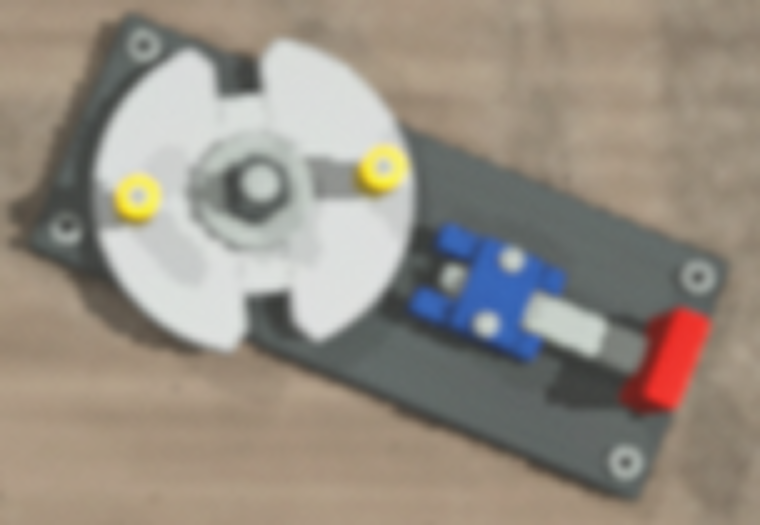

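```bash
cat >> h.py <<'E'
from scipy.spatial.transform import Rotation as S
c=np.array([533.3,185.8]); A=68.6
def tool():
    s=robot.get_state(); q=s['ee_rot']; M=S.from_quat(np.r_[q[1:],q[0]]).as_matrix()
    return s,M,np.degrees(np.arctan2(M[1,0],M[0,0]))
def go(x,y,z,yaw=None):
    s,M,w=tool(); print('t',round(s['time_s'],2),'pos',s['ee_pos'].round(1),'yaw',round(w,1),'F',s['ft_force'].round(1),'shift',(M.T@(np.array([x,y,z])-s['ee_pos'])).round(1),'twist',None if yaw is None else round(w-yaw,1))
E
python3 - <<'E'
from h import *
p,d,m=shot('top'); C=cloud(m,d)
k=(d>0)&(C[...,1]<-20)&(C[...,1]>-450)&(C[...,0]>100)
for y in range(-400,0,50):
    for x in range(150,650,100):
        t=k&(abs(C[...,1]-y-25)<25)&(abs(C[...,0]-x-50)<50)
        if t.any(): print((x,y),C[t][:,2].max().round(),end=' ')
print()
go(510,138,110,7.5)
E
```

```text
(150, -400) -509.0 (250, -400) -509.0 (350, -400) -722.0 (450, -400) -725.0 (550, -400) -680.0 (150, -350) -510.0 (250, -350) -517.0 (350, -350) -724.0 (450, -350) -722.0 (550, -350) -555.0 (150, -300) -511.0 (250, -300) 7.0 (350, -300) 8.0 (450, -300) 40.0 (550, -300) 47.0 (150, -250) -724.0 (250, -250) 7.0 (350, -250) 66.0 (450, -250) 65.0 (550, -250) 131.0 (150, -200) -628.0 (250, -200) 7.0 (350, -200) 65.0 (450, -200) 67.0 (550, -200) 159.0 (150, -150) -628.0 (250, -150) 7.0 (350, -150) 59.0 (450, -150) 58.0 (550, -150) 158.0 (150, -100) 374.0 (250, -100) 4.0 (350, -100) 4.0 (450, -100) 8.0 (550, -100) 5.0 (150, -50) 427.0 (250, -50) 4.0 (350, -50) 5.0 (450, -50) 5.0 (550, -50) 5.0 
t 0.85 pos [ 148.2 -529.6  194.5] yaw 15.6 F [ 0.  -0.1  0.4] shift [ 528.3 -545.4   84.5] twist 8.1
```

```bash
python3 -m inch '{"slide":[[20,-20,0],[33,-34,0],[33,-34,0],[33,-34,0],[33,-34,0],[33,-34,0],[33,-34,0],[33,-34,0]],"twist":[0,0,0,0,0,0,0,0]}' 255 20; python3 -m inch '{"slide":[[33,-34,0],[33,-34,0],[33,-34,0],[33,-34,0],[33,-34,0],[33,-34,0],[20,-20,0],[0,0,0]],"twist":[0,0,0,0,0,0,0,0]}'; python3 -c "
from h import *
go(510,138,110,7.5)"
```

```text
time_s: 1.65
ee_pos: [321.0, -211.9, 194.8]
ee_rot: [0.0, 0.991, 0.136, 0.0]
ft_force: [-0.0, -0.9, 0.8]
opening: -0.1
finger_force: 0.0
time_s: 2.45
ee_pos: [471.1, 63.5, 194.4]
ee_rot: [-0.0, 0.99, 0.138, 0.0]
ft_force: [-0.5, 0.2, 0.1]
opening: 0.2
finger_force: 0.0
t 2.45 pos [471.1  63.5 194.4] yaw 15.8 F [-0.5  0.2  0.1] shift [ 57.7 -61.1  84.4] twist 8.3
```

```bash
python3 -m inch '{"slide":[[25,-30,20],[30,-31,20],[0,0,20],[0,0,20],[0,0,0]],"twist":[0,0,0,8.3,0]}'
python3 - <<'E'
from h import *
p,d,m=shot('wrist','w1.png'); C=cloud(m,d)
hsv=cv2.cvtColor(p,cv2.COLOR_RGB2HSV); H,Sx,V=[hsv[...,i].astype(int) for i in range(3)]
for nm,k,z in (('y',(H>20)&(H<35)&(Sx>120)&(V>100),56),('r',((H<8)|(H>172))&(Sx>150)&(V>80),52)):
    k=k&(abs(C[...,2]-z)<5)
    n,l,st,ce=cv2.connectedComponentsWithStats(k.astype(np.uint8))
    for i in range(1,n):
        if st[i,4]>60: print(nm,st[i],at_z(m,[ce[i]],z).round(1),C[l==i].mean(0).round(1))
go(510,138,41,7.5)
E
```

```text
time_s: 2.95
ee_pos: [504.9, 133.8, 112.3]
ee_rot: [0.0, 0.998, 0.063, -0.002]
ft_force: [0.2, -0.5, -0.4]
opening: -0.4
finger_force: 0.0
y [261 150  23  24 288] [[542.8 140.9  56. ]] [542.7 140.9  55.9]
y [131 152  24  24 311] [[530.5 228.7  56. ]] [530.4 228.8  55.8]
r [380 243  39  44 812] [[475.7  34.5  52. ]] [475.5  34.3  51.6]
t 3.0 pos [505.8 133.8 114. ] yaw 7.5 F [ 0.4  0.8 -0.3] shift [ 4.8 -3.6 73. ] twist -0.0
```

View pics/w1.png

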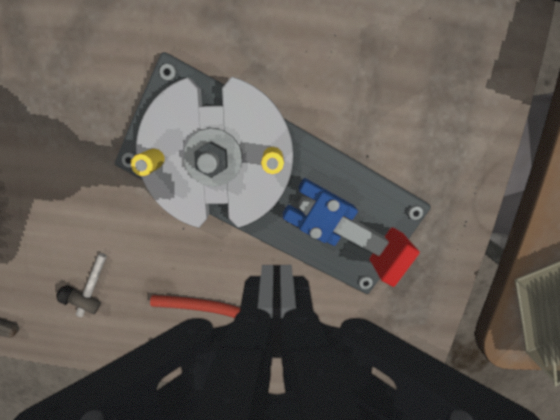

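The wrist view puts the pegs at (272,162) and (145,164), the pad at (395,257) and the shut fingertips at (278,290). This agrees with the top camera to within 3 mm. Next I go down behind the right peg.

```bash
python3 -m inch '{"slide":[[7,-3,10],[0,0,20],[0,0,20],[0,0,15],[0,0,6],[0,0,0]],"twist":[0,0,0,0,0,0]}'; python3 -m inch '{"slide":[[4,0,0],[4,0,0],[3,0,0],[3,0,0],[0,0,0]],"twist":[0,0,0,0,0]}';python3 -c "
from h import *
go(541-18.8,141.3-2.6,41,7.8)"
```

```text
time_s: 3.6
ee_pos: [513.3, 138.2, 43.4]
ee_rot: [0.0, 0.998, 0.064, -0.0]
ft_force: [-0.3, 0.4, 0.4]
opening: 0.1
finger_force: 0.0
time_s: 4.1
ee_pos: [527.5, 140.2, 43.7]
ee_rot: [-0.0, 0.998, 0.064, 0.0]
ft_force: [-0.2, -0.2, 1.2]
opening: -0.1
finger_force: 0.0
t 4.1 pos [527.5 140.2  43.7] yaw 7.3 F [-0.2 -0.2  1.2] shift [-5.4  0.8  2.7] twist -0.5
```

```bash
python3 -m inch '{"slide":[[1,0,3],[2,0,0],[2,0,0],[0,0,0]],"twist":[0,0,0,0]}'; python3 -m inch '{"slide":[[2,0,0],[2,0,0],[0,0,0]],"twist":[0,0,0]}'; python3 -c "
from h import *
p,d,m=shot('wrist','w2.png')"
```

```text
time_s: 4.5
ee_pos: [532.2, 140.8, 40.5]
ee_rot: [-0.0, 0.998, 0.064, 0.0]
ft_force: [0.2, 0.5, -0.2]
opening: -0.2
finger_force: 0.0
time_s: 4.8
ee_pos: [536.2, 141.3, 40.5]
ee_rot: [-0.0, 0.998, 0.064, 0.0]
ft_force: [-0.5, 0.2, -0.8]
opening: 0.1
finger_force: 0.0
```

View pics/w2.png

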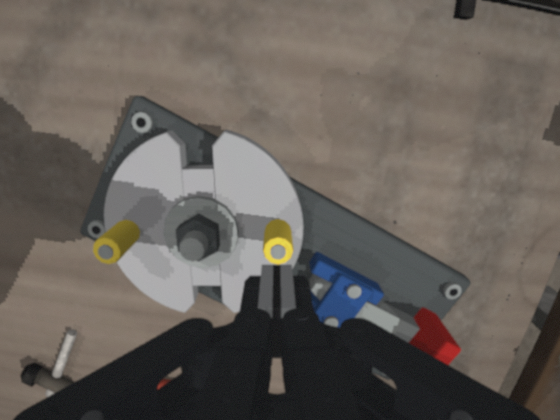

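The peg is at (278,248), right ahead of the fingertips at (278,265). I'll measure the disc's turn and whether it has already moved.

```bash
cat >> h.py <<'E'
def pegs(cam='wrist',f=None):
    p,d,m=shot(cam,f); C=cloud(m,d)
    hsv=cv2.cvtColor(p,cv2.COLOR_RGB2HSV); H,Sx,V=[hsv[...,i].astype(int) for i in range(3)]
    out={}
    for nm,k,z in (('y',(H>20)&(H<35)&(Sx>120)&(V>80),56),('r',((H<8)|(H>172))&(Sx>150)&(V>80),52)):
        k=k&(abs(C[...,2]-z)<4)
        n,l,st,ce=cv2.connectedComponentsWithStats(k.astype(np.uint8))
        for i in range(1,n):
            w=C[l==i].mean(0)
            if st[i,4]>15 and 400<w[0]<620 and 0<w[1]<260: out.setdefault(nm,[]).append(w); print(nm,st[i,4],w.round(1))
    y=out.get('y',[])
    if len(y)==2:
        v=y[1]-y[0]; print('slot angle',(np.degrees(np.arctan2(v[1],v[0]))-90)%180,'dist',np.hypot(*v[:2]),'centre',(y[0]+y[1])/2)
    return out
E
python3 - <<'E'
from h import *
pegs(); pegs('top')
E
```

```text
y 488 [531.5 228.4  55.8]
y 498 [543.4 140.9  55.8]
r 459 [485.9  30.3  51.6]
slot angle 7.790650261955932 dist 88.31448506951952 centre [537.46130824 184.66496372  55.79740097]
y 39 [528.4 229.5  55.8]
```

Run:
```python
from h import *
p,d,m=shot('wrist'); C=cloud(m,d)
print(m['position'].round(1)); print(at_z(m,[[278,265]],40.5).round(1))
for v in range(228,330,6): print(v,[C[v,u].round(1).tolist() for u in (268,278,288)])
```

```text
[615.9 150.9 220.1]
[[525.5 138.4  40.5]]
228 [[546.6, 146.7, 39.1], [549.6, 141.6, 45.0], [615.9, 150.9, 220.1]]
234 [[546.1, 146.5, 46.5], [549.5, 141.6, 53.5], [547.4, 135.9, 46.4]]
240 [[546.9, 146.4, 56.7], [547.8, 141.4, 57.2], [547.4, 136.2, 54.8]]
246 [[543.7, 146.0, 56.9], [544.6, 141.0, 57.3], [545.2, 135.9, 57.3]]
252 [[540.0, 145.5, 56.0], [541.3, 140.5, 57.3], [541.7, 135.4, 56.9]]
258 [[536.7, 145.1, 56.2], [538.2, 140.1, 57.8], [538.4, 135.0, 57.0]]
264 [[518.2, 143.6, 26.3], [518.8, 137.5, 25.7], [520.5, 131.6, 27.6]]
270 [[545.2, 145.5, 85.4], [546.7, 141.3, 87.3], [546.6, 137.0, 86.0]]
276 [[546.2, 145.4, 92.6], [546.7, 141.4, 92.5], [547.1, 137.3, 92.2]]
282 [[546.0, 145.3, 97.1], [546.8, 141.4, 97.6], [547.4, 137.5, 97.8]]
288 [[545.7, 145.2, 101.1], [546.9, 141.4, 102.3], [547.4, 137.6, 102.4]]
294 [[545.6, 145.1, 105.3], [547.2, 141.5, 107.1], [547.2, 137.7, 106.4]]
300 [[546.1, 145.0, 110.2], [546.4, 141.4, 109.9], [547.4, 137.9, 110.8]]
306 [[546.4, 144.9, 114.5], [547.0, 141.5, 114.8], [548.2, 138.2, 115.9]]
312 [[546.9, 144.9, 118.9], [544.8, 141.2, 115.1], [548.5, 138.3, 119.9]]
318 [[547.1, 144.8, 122.5], [541.8, 140.8, 114.4], [547.9, 138.3, 122.5]]
324 [[547.7, 144.8, 126.5], [539.6, 140.5, 114.8], [548.0, 138.4, 125.9]]
```

Run:
```python
from h import *
p,d,m=shot('scene'); q,_,_=shot('wrist')
a=cv2.resize(p[90:230,210:390],(600,467),interpolation=cv2.INTER_CUBIC)[:,:450]
b=cv2.resize(q[200:360,220:340],(350,467),interpolation=cv2.INTER_CUBIC)
cv2.imwrite('pics/both.png',np.hstack([a,b])[:,:,::-1])
```

```text
(no output)
```

View pics/both.png

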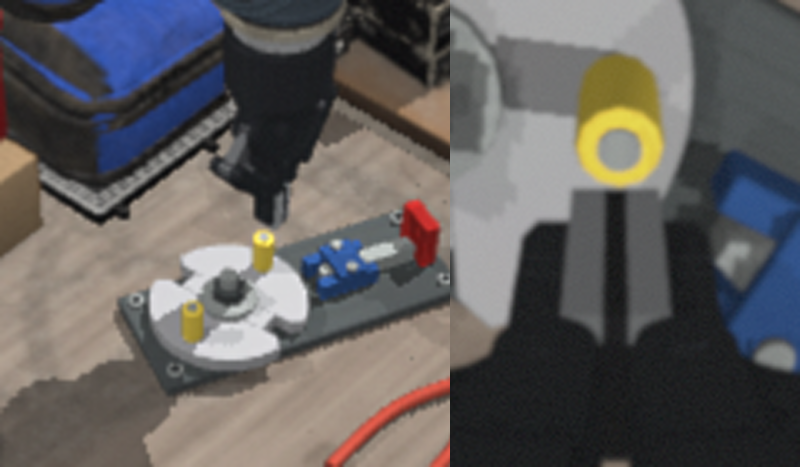

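The view shows the fingertips well above the peg. The depth puts their lower edge at about z = 83, while the reported TCP is at z = 40. So the real tips end about 42 mm above the reported TCP. I'll back off, go down in steps and watch the force and depth.

```bash
cat >> h.py <<'E'
def tip():
    p,d,m=shot('wrist'); C=cloud(m,d); s,M,w=tool()
    for u in (268,288):
        col=C[200:320,u]; L=(col-s['ee_pos'])@M
        k=(abs(L[:,0]-11)<5)&(abs(L[:,1])<12)&(d[200:320,u]>0)
        print('tip',u,'row',200+np.argmax(k) if k.any() else None,'z',col[k][:,2].min().round(1) if k.any() else None)
    print(s['ee_pos'].round(1),s['ft_force'].round(1))
E
python3 -m inch '{"slide":[[-13,0,0],[-14,0,0],[0,0,10],[0,0,10],[0,0,0]],"twist":[0,0,0,0,0]}';python3 -c "
from h import *
tip()"
```

```text
time_s: 5.6
ee_pos: [508.8, 137.7, 18.9]
ee_rot: [0.0, 0.998, 0.064, -0.001]
ft_force: [-0.7, 0.5, 0.4]
opening: 0.2
finger_force: 0.0
tip 268 row 227 z 25.3
tip 288 row 226 z 25.2
[509.1 137.8  19.6] [-0.5  0.9 -0.2]
```

Run:
```python
from h import *
p,d,m=shot('wrist'); C=cloud(m,d)
for v in range(215,300,5): print(v,[C[v,u].round(1).tolist() for u in (268,288)])
```

```text
215 [[540.4, 144.8, 56.1], [541.6, 136.3, 56.5]]
220 [[538.4, 144.6, 57.0], [539.1, 136.0, 55.7]]
225 [[535.8, 144.3, 56.0], [536.7, 135.6, 55.4]]
230 [[522.1, 143.3, 26.9], [523.0, 132.8, 25.7]]
235 [[518.9, 142.9, 26.0], [520.6, 132.5, 26.8]]
240 [[516.0, 142.6, 26.0], [589.4, 147.4, 199.1]]
245 [[589.4, 147.4, 199.1], [514.7, 131.6, 26.5]]
250 [[510.2, 141.9, 25.8], [512.0, 131.3, 26.8]]
255 [[507.6, 141.6, 26.7], [502.3, 129.5, 12.3]]
260 [[504.4, 141.2, 26.1], [498.8, 128.9, 11.8]]
265 [[519.2, 142.1, 61.2], [520.5, 133.5, 61.5]]
270 [[519.2, 142.0, 65.8], [520.4, 133.6, 66.0]]
275 [[589.4, 147.4, 199.1], [520.1, 133.7, 69.8]]
280 [[519.1, 141.8, 74.0], [520.2, 133.9, 74.2]]
285 [[518.9, 141.7, 77.7], [520.3, 134.0, 78.4]]
290 [[519.7, 141.7, 82.8], [519.8, 134.0, 81.3]]
295 [[518.7, 141.5, 84.7], [520.0, 134.2, 85.2]]
```

Confirmed: the tips are 41.5 mm above the reported TCP. I'll go down to a tip height of about 40 and approach until contact.

```bash
python3 -m inch '{"slide":[[0,0,10],[0,0,7],[0,0,4],[0,0,0]],"twist":[0,0,0,0]}';python3 -m inch '{"slide":[[5,0,0],[5,0,0],[4,0,0],[2,0,0],[2,0,0],[0,0,0]],"twist":[0,0,0,0,0,0]}'
```

```text
time_s: 6.1
ee_pos: [508.7, 137.7, -1.3]
ee_rot: [0.0, 0.998, 0.064, -0.001]
ft_force: [-0.2, 0.2, -0.0]
opening: 0.2
finger_force: 0.0
time_s: 6.7
ee_pos: [527.0, 140.1, -0.5]
ee_rot: [0.0, 0.998, 0.064, -0.0]
ft_force: [-0.8, -0.9, 0.3]
opening: 0.2
finger_force: 0.6
```

```bash
python3 -m inch '{"slide":[[3.2,1.2,0],[3.2,1.2,0],[3.2,1.2,0],[3.2,1.2,0],[3.2,1.2,0],[3.2,1.2,0],[3.2,1.2,0],[0,0,0]],"twist":[-4,-4,-4,-4,-4,-4,-4,0]}';python3 -c "
from h import *
pegs();pegs('top');go(536,185,0,38)"
```

```text
time_s: 7.5
ee_pos: [550.7, 139.8, -0.6]
ee_rot: [-0.0, 0.953, 0.304, 0.0]
ft_force: [-0.6, 0.4, -0.3]
opening: -0.1
finger_force: 0.3
y 851 [566.6 152.3  55.7]
y 811 [509.  218.6  55.5]
slot angle 40.991517697385405 dist 87.82948146393056 centre [537.83990752 185.47665533  55.61835093]
y 22 [504.4 220.6  55.5]
t 7.6 pos [ 5.508e+02  1.397e+02 -5.000e-01] yaw 35.2 F [-0.3 -1.1 -0.1] shift [ 14.1 -45.6  -0.5] twist -2.8
```

```bash
python3 -m inch '{"slide":[[3.1,1,0],[3.1,1,0],[3.1,1,0],[3.1,1,0],[3.1,1,0],[3.1,1,0],[0,0,0]],"twist":[-4,-4,-4,-4,-4,-4,0]}';python3 -c "
from h import *
pegs();pegs('top')"
```

```text
time_s: 8.3
ee_pos: [568.0, 148.6, -0.5]
ee_rot: [0.0, 0.869, 0.495, 0.0]
ft_force: [-0.7, -1.0, -0.2]
opening: 0.1
finger_force: 0.1
y 857 [576.8 166.7  55.7]
y 834 [498.3 205.9  55.5]
slot angle 63.519113137201174 dist 87.75919735097864 centre [537.56911221 186.31360343  55.61907328]
y 18 [491.9 207.6  55. ]
```

```bash
python3 -m inch '{"slide":[[1.9,0.6,0],[1.8,0.6,0],[0,0,0]],"twist":[-2.3,-2.3,0]}';python3 -m inch '{"slide":[[-10,0,0],[-10,0,0],[0,0,-30],[0,0,-40],[0,0,-40],[-20,0,0],[0,0,0]],"twist":[0,0,0,0,0,0,0]}';python3 - <<'E'
from h import *
o=pegs('wrist','w3.png');
if len(o.get('y',[]))==2 and 'r' in o:
    v=(o['y'][0]+o['y'][1])/2-o['r'][0]; print('axis',np.degrees(np.arctan2(v[1],v[0])),np.hypot(v[0],v[1]))
k=finder.outline_of('wrist','lock_stand'); m=vision.camera_model('wrist')
for q in k[:1]:
    print(cv2.minAreaRect(at_z(m,np.argwhere(q['mask'])[:,::-1],12)[:,:2].astype(np.float32)))
go(536,185,0,68)
E
```

```text
time_s: 8.7
ee_pos: [570.8, 151.1, -0.4]
ee_rot: [0.0, 0.849, 0.529, 0.0]
ft_force: [0.0, -0.1, 0.9]
opening: 0.1
finger_force: 0.7
time_s: 9.4
ee_pos: [552.7, 113.6, 110.5]
ee_rot: [0.0, 0.849, 0.528, 0.001]
ft_force: [0.1, 0.9, -1.3]
opening: -0.0
finger_force: 0.0
y 285 [577.4 168.8  55.9]
y 311 [495.7 202.2  55.8]
slot angle 67.78183199684017 dist 88.28144516857756 centre [536.5339932  185.49329857  55.89011715]
((518.8825073242188, 141.72459411621094), (248.59901428222656, 130.23912048339844), 75.3360366821289)
t 9.5 pos [552.8 114.8 109.2] yaw 63.8 F [ 1.2  0.3 -0.3] shift [ 55.7 -46.  109.2] twist -4.2
```

View pics/w3.png

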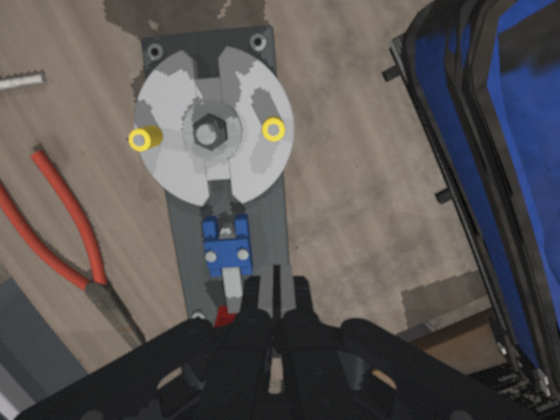

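The disc is aligned at 67.8°, against a stand axis of about 68.2°. In the picture the slot mouth at (219,205) faces the bar nose at (226,228). Next I move behind the pad.

```bash
python3 -m inch '{"slide":[[0,0,0],[0,0,0]],"twist":[-4.4,0]}';python3 -c "
from h import *
go(463.7,6.5,-20,68.2)"
```

```text
time_s: 9.7
ee_pos: [552.9, 115.4, 108.6]
ee_rot: [-0.0, 0.827, 0.562, -0.001]
ft_force: [0.1, 0.4, -0.4]
opening: -0.1
finger_force: 0.0
t 9.7 pos [552.9 115.4 108.6] yaw 68.4 F [ 0.1  0.4 -0.4] shift [-134.1  -42.6  128.8] twist 0.2
```

```bash
python3 -m inch '{"slide":[[-20,-8,0],[-35,-10,0],[-35,-10,0],[-30,-10,0],[-14,-5,0],[0,0,20],[0,0,20],[0,0,0]],"twist":[0,0,0,0,0,0,0,0]}'
python3 - <<'E'
from h import *
o=pegs('wrist','w4.png')
if len(o.get('y',[]))==2 and 'r' in o:
    v=(o['y'][0]+o['y'][1])/2-o['r'][0]; print('axis',np.degrees(np.arctan2(v[1],v[0])),np.hypot(v[0],v[1]))
go(463.7,6.5,-20,68.2)
E
```

```text
time_s: 10.5
ee_pos: [462.7, 7.0, 67.6]
ee_rot: [-0.001, 0.828, 0.561, -0.001]
ft_force: [-0.8, 0.1, 0.3]
opening: 0.1
finger_force: 0.0
r 1442 [474.2  33.9  51.9]
t 10.55 pos [463.4   6.9  68.8] yaw 68.3 F [ 0.5 -0.4  1.5] shift [-0.3  0.6 88.8] twist 0.1
```

View pics/w4.png

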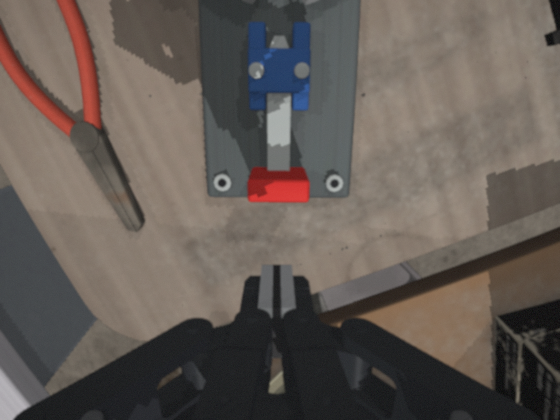

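The pad is at (279,187), straight ahead of the fingertips at (277,270), and the bar and guide stand upright in the picture. Now down and push.

```bash
python3 -m inch '{"slide":[[0,0,25],[0,0,25],[0,0,20],[0,0,10],[0,0,8],[0,0,0]],"twist":[0,0,0,0,0,0]}';python3 -m inch '{"slide":[[4,0,0],[4,0,0],[2,0,0],[2,0,0],[2,0,0],[2,0,0],[0,0,0]],"twist":[0,0,0,0,0,0,0]}';python3 -c "
from h import *
go(463.7,6.5,-20,68.2);pegs()"
```

```text
time_s: 11.15
ee_pos: [463.9, 6.7, -18.6]
ee_rot: [-0.0, 0.827, 0.562, -0.0]
ft_force: [0.6, 0.4, 0.4]
opening: -0.2
finger_force: 0.0
time_s: 11.85
ee_pos: [469.7, 21.7, -18.5]
ee_rot: [-0.0, 0.827, 0.562, 0.0]
ft_force: [0.8, 0.5, -0.4]
opening: -0.2
finger_force: 0.0
t 11.85 pos [469.7  21.7 -18.5] yaw 68.3 F [ 0.8  0.5 -0.4] shift [-16.3   0.    1.5] twist 0.1
r 3615 [476.3  39.5  51.9]
```

```bash
python3 -m inch '{"slide":[[3,0,0],[3,0,0],[3,0,0],[3,0,0],[3,0,0],[3,0,0],[3,0,0],[0,0,0]],"twist":[0,0,0,0,0,0,0,0]}';python3 -m inch '{"slide":[[1,0,0],[1,0,0],[1,0,0],[1,0,0],[0,0,0]],"twist":[0,0,0,0,0]}';python3 -c "
from h import *
go(536.5-.371*145,185.5-.928*145,-20,68.2);pegs()"
```

```text
time_s: 12.7
ee_pos: [477.6, 41.3, -18.5]
ee_rot: [0.0, 0.827, 0.562, 0.0]
ft_force: [-0.7, -0.1, 0.3]
opening: 0.1
finger_force: 0.0
time_s: 13.2
ee_pos: [479.0, 44.8, -18.5]
ee_rot: [0.0, 0.827, 0.562, 0.0]
ft_force: [0.1, 0.3, 0.8]
opening: -0.0
finger_force: 0.0
t 13.2 pos [479.   44.8 -18.5] yaw 68.3 F [0.1 0.3 0.8] shift [7.1 1.2 1.5] twist 0.1
r 3605 [485.5  62.6  51.9]
```

```bash
python3 -m inch '{"slide":[[1,0,0],[1,0,0],[1,0,0],[1,0,0],[0,0,0]],"twist":[0,0,0,0,0]}';python3 -m inch '{"slide":[[0.7,0,0],[0.5,0,0],[0,0,0]],"twist":[0,0,0]}';python3 -c "
from h import *
go(536.5-.371*145,185.5-.928*145,-20,68.2);pegs()"
```

```text
time_s: 13.75
ee_pos: [480.4, 48.6, -18.5]
ee_rot: [-0.0, 0.827, 0.562, 0.0]
ft_force: [-0.0, -0.3, 0.1]
opening: -0.1
finger_force: 0.0
time_s: 14.05
ee_pos: [480.8, 49.6, -18.5]
ee_rot: [-0.0, 0.827, 0.562, 0.0]
ft_force: [-0.8, -0.0, 0.0]
opening: -0.1
finger_force: 0.2
t 14.05 pos [480.8  49.6 -18.5] yaw 68.3 F [-0.8 -0.   0. ] shift [1.9 1.3 1.5] twist 0.1
r 3611 [487.3  67.4  51.9]
```

```bash
python3 -m inch '{"slide":[[0.6,0,0],[0.6,0,0],[0,0,0]],"twist":[0,0,0]}';python3 -m inch '{"slide":[[0.5,0,0],[0.4,0,0],[0,0,0]],"twist":[0,0,0]}'
python3 - <<'E'
from h import *
p,d,m=shot('wrist','w5.png');C=cloud(m,d)
H,Sx,V=[cv2.cvtColor(p,cv2.COLOR_RGB2HSV)[...,i].astype(int) for i in range(3)]
M=tool()[1];c=np.array([536.5,185.5,0])
ok=(d>0)
L=(C-c)@M
r=ok&((H<8)|(H>172))&(Sx>150)&(L[...,2]<-45)&(L[...,2]>-56)
b=ok&(H>105)&(H<125)&(Sx>120)&(L[...,2]<-26)&(L[...,2]>-36)&(abs(L[...,1])<30)
for n,k in (('pad',r),('guide',b)): print(n,k.sum(),np.percentile(L[k],[2,98],axis=0).round(1).tolist() if k.any() else '')
E
```

```text
time_s: 14.4
ee_pos: [481.3, 50.7, -18.5]
ee_rot: [0.0, 0.827, 0.562, 0.0]
ft_force: [0.1, -0.6, -0.8]
opening: 0.2
finger_force: 0.2
time_s: 14.7
ee_pos: [481.6, 51.5, -18.5]
ee_rot: [-0.0, 0.827, 0.562, -0.0]
ft_force: [-1.0, -1.6, 0.4]
opening: -0.1
finger_force: 0.6
pad 3953 [[-132.9, -18.6, -53.3], [-120.2, 14.4, -45.8]]
guide 7717 [[-117.7, -18.4, -33.8], [-71.6, 15.6, -26.7]]
```

View pics/w5.png

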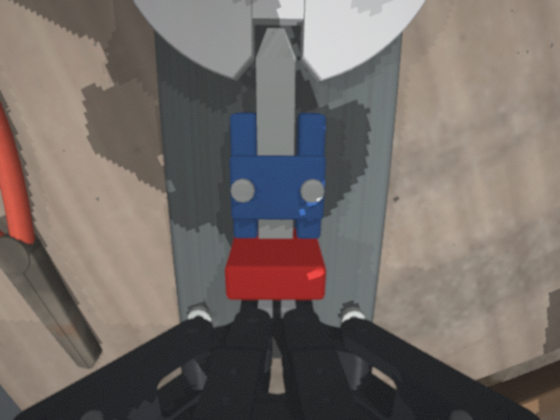

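The nose is well inside the slot at (278,45) and the pad at (277,265) almost touches the guide. I'll press in small steps until the force rises.

```bash
python3 -m inch '{"slide":[[0.5,0,0],[0.5,0,0],[0,0,0]],"twist":[0,0,0]}';python3 -m inch '{"slide":[[0.5,0,0],[0,0,0]],"twist":[0,0]}'
```

```text
time_s: 15.05
ee_pos: [481.4, 51.6, -18.5]
ee_rot: [0.0, 0.827, 0.562, -0.001]
ft_force: [-2.3, -10.6, 3.8]
opening: -0.2
finger_force: 5.4
time_s: 15.25
ee_pos: [481.4, 51.6, -18.5]
ee_rot: [0.0, 0.827, 0.562, -0.001]
ft_force: [-4.5, -15.3, 4.5]
opening: 0.0
finger_force: 7.9
```

The bar is firmly against its stop: 16 N and the TCP no longer moves. Now I retreat.

```bash
python3 -m inch '{"slide":[[-2,0,0],[-10,0,0],[-20,0,0],[-10,0,0],[0,0,-40],[0,0,-40],[0,0,-20],[0,0,0]],"twist":[0,0,0,0,0,0,0,0]}'
python3 - <<'E'
from h import *
p,d,m=shot('wrist','w6.png'); o=pegs('top'); o=pegs()
M=tool()[1];C=cloud(m,d);L=(C-[536.5,185.5,0])@M
H,Sx,V=[cv2.cvtColor(p,cv2.COLOR_RGB2HSV)[...,i].astype(int) for i in range(3)]
b=(d>0)&(H>105)&(H<125)&(Sx>120)&(L[...,2]<-26)&(L[...,2]>-36)&(abs(L[...,1])<30)
r=(d>0)&((H<8)|(H>172))&(Sx>150)&(L[...,2]<-45)&(L[...,2]>-56)
for k in (r,b): print(np.percentile(L[k],[2,98],axis=0).round(1).tolist() if k.any() else '')
E
```

```text
time_s: 16.05
ee_pos: [468.2, 13.6, 84.0]
ee_rot: [0.002, 0.828, 0.561, 0.002]
ft_force: [0.2, -0.6, 0.6]
opening: 0.3
finger_force: 0.0
y 30 [575.3 168.8  56.1]
y 38 [493.2 202.1  55.9]
r 150 [486.8  68.3  51.6]
slot angle 67.86734753611876 dist 88.55626553604567 centre [534.24807197 185.44060098  56.01627758]
r 1345 [487.7  68.2  52.1]
[[-133.5, -18.7, -53.5], [-120.7, 14.2, -49.4]]
[[-117.8, -18.8, -34.1], [-72.2, 15.5, -26.6]]
```

View pics/w6.png

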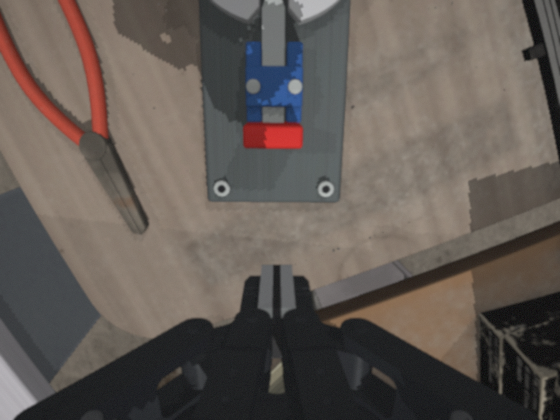

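The pad at (273,136) sits against the guide, the disc is aligned at 67.9°, and the gripper is clear. I'm handing the job in.

```bash
python3 -c "
from h import *
print(robot.finish_job())"
```

```text
the job is handed in; nothing more can be done
None
```

The job is handed in (no verdict returned): a slot faces the bar within about 0.5°, the bar was pushed home until the red pad stopped hard at the blue guide (about 16 N), and the arm finished clear of everything at about 16 s.

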